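# Salt the boiled egg from the revolving spice rack

## Task

Please salt the opened boiled egg in the egg cup: the salt shaker is round at the back of the revolving spice rack, so turn the rack by its six-sided knob, click by click, until the shaker points to the front, toward you, with the rack seated in its click. Then draw the shaker out of its slanted well and tip it over, so that its domed, perforated top is right over the egg, a few centimetres above it without touching, and points clearly downward, a good way below level; finish while still holding it there, motionless. Leave the rack at that click with the spice jars in their wells, and the egg cup, mug and small glass standing where they are.

Things in the scene. Friction and masses are not known exactly. Their poses are not given: they have to be found in the camera images.
- rack: fixed round wooden foot of the revolving spice rack, 208 mm wide, 14 mm high; origin at the centre of its underside, z up; -x is the rack's front, within 0.25 rad of the world's -x. On it a carousel with six slanted wells 60 degrees apart (two empty) turns about this z; its jars reach 150 mm from the axis and 130 mm above the worktop.
- carousel (a joint): angle of the carousel, rad, positive counter-clockwise from above, 0 at the start. A spring ball detent clicks every 1.047 rad (60 degrees): it resists with about 0.1 N m, has its crest halfway, then pulls itself into the next click, also when let go. The shaker starts two clicks from the front (behind, left) and points to the front at +2.094 (or -4.189). Range -6.2 to 6.2.
- knob (a point): centre of the six-sided wooden knob, on the carousel's axis, 140 mm above the worktop; turns with the carousel. 42 mm across flats (each 24 mm wide), 126 to 154 mm above the worktop, a 3 mm button on top, a neck under 42 mm wide below. Flats' normals at 30, 90 and 150 degrees from this x axis: after one click the next pair lies where the last one was.
- shaker_well (a point): centre of the mouth of the steel well that holds the shaker, on the carousel, 86 mm from its axis and 70 mm above the worktop. The well's axis runs radially outward and up, 40 degrees above level. Inner diameter 47, outer 52, depth 42 mm from mouth to floor. The point's axes are those of the carousel (knob).
- salt_shaker: small clear salt shaker with a grey domed, perforated cap, 90 mm tall, about 0.1 kg, loose. Origin at the centre of its base, z along its axis to the top. 38 mm wide at the foot, 43 at 30 mm, tapering to 33 at 64 mm; the grey cap above is 34 mm wide up to 83 mm. Its base rests on the well's floor, about 48 mm stand out of the mouth; pulled out 45 mm along its own z.
- shaker_top (a point): centre of the shaker's perforated top, on its axis, 90 mm from the base; same axes as the shaker.
- egg_cup: cream glazed egg cup, 48 mm across and 51 mm high, with a brown soft-boiled egg standing in it whose cap has been taken off (white and yolk show); egg and cup are one loose piece of about 0.11 kg, origin at the centre of the cup's underside, z up. Stands left or right of the rack.
- egg_top (a point): centre of the egg's opened top, on the cup's axis, 69 mm above the worktop.
- mug: white cup with a handle, 64 mm across, 51 mm high, loose, on the other side of the rack from the egg cup; origin at the centre of its underside.
- glass: small drinking glass, 45 mm across and 63 mm high, loose, left of and behind the rack; origin at the centre of its underside.
- spice_jar_a: spice jar with a wide cap, 45 mm in diameter, 106 mm long, loose, standing in the well that points to the front at the start, its cap outward; origin at the centre of its base, z along its axis to the cap. Rides with the carousel; to be left in its well.
- spice_jar_b: spice jar with a wide cap, 45 mm in diameter, 106 mm long, loose, standing in the well that is one click round to the left of the front, next to the shaker's at the start, its cap outward; origin at the centre of its base, z along its axis to the cap. Rides with the carousel; to be left in its well.
- spice_jar_c: spice jar with a wide cap, 45 mm in diameter, 106 mm long, loose, standing in the well that points straight back, on the shaker's other side at the start, its cap outward; origin at the centre of its base, z along its axis to the cap. Rides with the carousel; to be left in its well.
Mind the look-alikes: they are no part of the job. Leave any orange look-alike of the spice_jar_c alone.

How it is judged:
By the outcome, as a careful person would: the job done as asked, in the order asked, and still so for the second after the job is handed in, while the arm keeps its last pose, push and grip.
It also fails if it takes over 61 s, if anything falls off the work surface, if the arm or the gripper's body presses on something with over 40 N, if the wrist force passes 120 N, or if a joint passes its speed limit or range.

## Robot

A 6-joint arm with a two-finger parallel gripper is mounted at the origin on a cart in front of the work surface, level with it; the furniture and walls round the work are solid. World frame = base frame: x ahead of the robot, y to its left, z up, the work surface at z = 0. Lengths are in mm, angles in rad, forces in N, time in s.
With the tool pointing down it reaches from about 350 to 775 mm from the base axis. Payload 7.3 kg.
Tool frame: the origin (TCP) lies at the very end of the fingers, on their centre line; the grasp point (between the pads) lies 19 mm behind it; z points along the fingers, y is the line along which they close (so a half turn about z gives the same grasp; the last joint's range is limited). The gripper opens to 92 mm and grips with 3 to 60 N. Pads are 19 mm wide; open, the fingers measure 130 mm over their backs; the gripper's body (75 mm by 190 mm) begins 47 mm behind the grasp point.
Start: joints at [-0.146, 0.342, 1.524, -0, 1.275, -0.146], TCP at [525.019, 0.019, 226.741] pointing down, gripper open.
Joint ranges: [-2.53, 2.53], [-0.77, 2.02], [0.04, 2.7], [-1, 4.14], [0.28, 2.66], [-3.11, 3.11]. Speed limits (rad/s): [2.57, 2.57, 3.14, 3.14, 3.14, 3.14].

## Interface

Orientations are given as [roll, pitch, yaw] about the fixed x, y, z axes, in that order (R = Rz(yaw) Ry(pitch) Rx(roll)).
In Python, from plant import * gives the robot as it stands.
- The arm moves only by the tool arm_command, never from a script. Its arguments are lists of equal length, an entry for each row: "gripper": the finger opening in mm, from 0 to 91.8; "dp": the shift along the tool's x, y, z in units of 25 mm (1.0 is 25 mm), a list of three; "twist": the turn about the tool's z in units of 5 degrees (1.0 is 5 degrees). A call has exactly 5 rows; each row shifts and turns the commanded pose from where the row before left it, along the tool's axes as they then stand; what a row does not reach is not made up. A row lasts 1/8 s, in which the tool goes at most 62.5 mm and 10.7 degrees, less where a joint would pass 70% of its speed; a pose out of reach is approached as far as the arm can. A call is refused whole if a number of a shift passes 1 or a number of a turn 1, either way. A call with a gripper value outside its range is refused whole. The fingers move at their own pace and stop on an object; the grip force is fixed at half the most. Time passes only in rows, so rows that do not move let the fingers close, or fill a call up. It gives the time, the measured TCP pose, the force, the opening and the grip force at its end, in the units of the state.
- get_obs(): the state, without advancing time (a new reading comes with each control period).
- capture(name): name is "scene" or "side" or "wrist"; returns the picture (384x512x3 uint8, red, green, blue); there is no depth.
- get_calibration(name): a dict with "mtx" (3x3 intrinsics, pixels), "dist_coeffs" ([k1, k2, p1, p2, k3] as OpenCV has them; the pictures are not rectified), "position" and "attitude" of the camera in the world; the wrist camera has in their place "mount" (4x4, takes a point from camera to tool coordinates, whose origin is the TCP and whose axes are the flange's). Camera axes: x right, y down, z forward; pixel columns grow to the right and rows downward; lengths in mm; the calibration is good to about 2 mm. A picture is of the moment at which its call begins: read the wrist's pose just before it. get_calibration takes no time and is no camera call.
- close_job(): hands the job in; it is judged then, once.
The state is a dict: "time": time; "joint_positions": joint angles; "dq": joint speeds; "tau": joint torques, N m; "tool_pos": TCP position; "tcp_rot": TCP orientation; "contact_force": force on the tool from outside, world axes, zero at the start; "moment": the same for the moment, N m; "grip_width": finger opening in mm; "finger_force": force on a finger pad.
Only numpy, scipy, OpenCV 4.12 (cv2) and the standard library are available. Lean on these libraries where they do the work, as an engineer would, in place of code of your own. Each camera call takes 0.05 s, during which the arm holds its last target. There are 200 camera calls.

## Working session

There is one attempt and no reset: what is moved stays moved. The work goes in short steps, Python scripts to look and compute and a tool call to move; the robot and the scene stay as the last step left them, time stands still between calls to the robot, and variables do not carry over. Pictures are saved under pics/ and viewed, at most 10 in all, crops included, and the job is handed in when it is done.

Besides the shell and the picture viewer there is one more tool, called after "Call:" as name(argument=value, ...) on one line, values as JSON. arm_command: Moves the arm, as the interface text tells. Its arguments: {"type":"object","properties":{"gripper":{"type":"array"},"dp":{"type":"array"},"twist":{"type":"array"}},"required":["gripper","dp","twist"]}

```bash
mkdir -p pics; ls; cat > h.py <<'E'
from plant import *
import numpy as np, cv2
from scipy.spatial.transform import Rotation as R
def cal(n):
    c=get_calibration(n); return c
if __name__=="__main__":
    for n in ("scene","side"):
        c=get_calibration(n); print(n,{k:np.round(np.array(v),3).tolist() for k,v in c.items()})
        im=capture(n); cv2.imwrite(f"pics/{n}0.png",cv2.cvtColor(im,cv2.COLOR_RGB2BGR))
    print({k:np.round(v,3).tolist() for k,v in get_obs().items()})
    c=get_calibration("wrist");print({k:np.round(np.array(v),3).tolist() for k,v in c.items()})
    im=capture("wrist"); cv2.imwrite("pics/wrist0.png",cv2.cvtColor(im,cv2.COLOR_RGB2BGR))
E
python3 h.py
```

```text
pics
scene {'mtx': [[499.828, 0.0, 259.377], [0.0, 499.828, 196.359], [0.0, 0.0, 1.0]], 'dist_coeffs': [0.036, 0.0, 0.0, 0.0, 0.0], 'position': [-368.689, -645.726, 636.056], 'attitude': [-2.021, 0.007, -1.004]}
side {'mtx': [[441.002, 0.0, 264.226], [0.0, 441.002, 190.555], [0.0, 0.0, 1.0]], 'dist_coeffs': [-0.009, 0.0, 0.0, 0.0, 0.0], 'position': [506.042, 903.457, 782.292], 'attitude': [-2.174, 0.01, -3.117]}
{'time': 0.1, 'joint_positions': [-0.146, 0.343, 1.525, 0.0, 1.275, -0.146], 'dq': [-0.001, -0.001, -0.003, -0.0, 0.0, 0.0], 'tau': [0.001, -43.2, -24.469, 0.072, 0.053, -0.0], 'tool_pos': [524.635, 0.078, 226.124], 'tcp_rot': [-3.14, -0.0, 1.571], 'contact_force': [0.397, -0.877, 0.058], 'moment': [0.037, -0.023, -0.042], 'finger_force': 0.0, 'grip_width': 91.741}
{'mtx': [[332.924, 0.0, 256.781], [0.0, 332.924, 196.845], [0.0, 0.0, 1.0]], 'dist_coeffs': [-0.071, 0.0, 0.0, 0.0, 0.0], 'mount': [[-0.001, -0.968, -0.252, 66.101], [1.0, -0.001, -0.0, 0.741], [-0.0, -0.252, 0.968, -159.077], [0.0, 0.0, 0.0, 1.0]]}
```

```bash
python3 -c "
import cv2,numpy as np
a=cv2.imread('pics/scene0.png');b=cv2.imread('pics/side0.png');w=cv2.imread('pics/wrist0.png')
cv2.imwrite('pics/m0.png',np.vstack([np.hstack([cv2.resize(a,(400,300)),cv2.resize(b,(400,300))]),np.hstack([cv2.resize(w,(400,300)),np.zeros((300,400,3),np.uint8)])]))"
```

```text
(no output)
```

View pics/scene0.png

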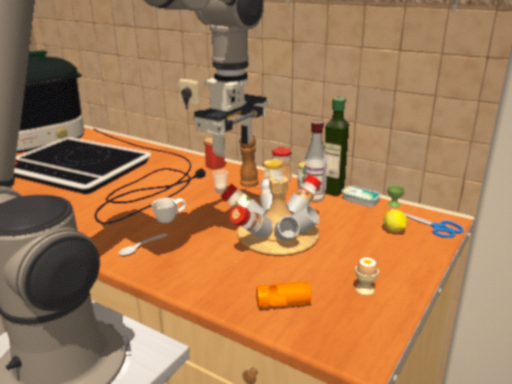

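View pics/m0.png

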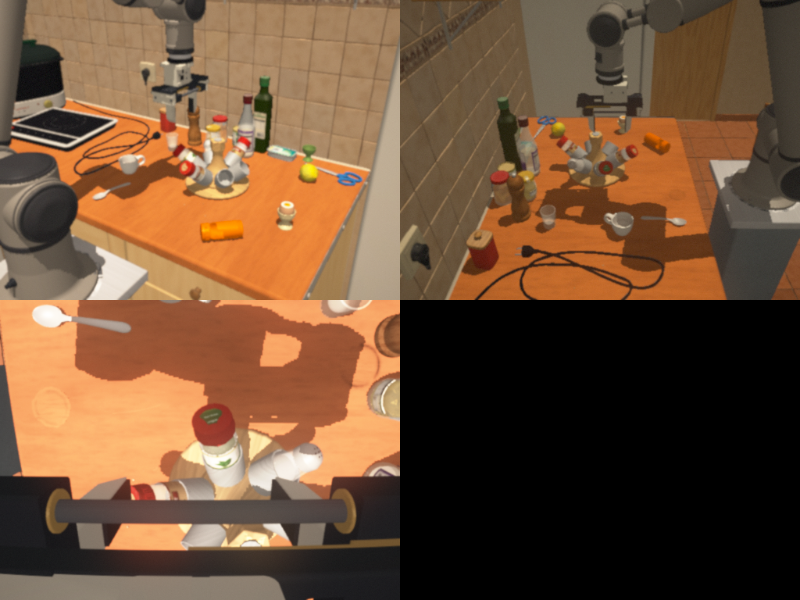

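```bash
python3 -c "
import cv2,numpy as np
a=cv2.imread('pics/scene0.png');b=cv2.imread('pics/side0.png')
f=lambda i,x,y,w,h,W,H:cv2.resize(i[y:y+h,x:x+w],(W,H),interpolation=cv2.INTER_CUBIC)
cv2.imwrite('pics/m1.png',np.vstack([np.hstack([f(a,210,140,120,120,400,400),f(b,190,160,120,120,400,400)]),np.hstack([f(a,340,245,60,60,200,200),f(b,260,140,60,60,200,200),f(a,340,245,60,60,200,200),f(b,270,250,60,60,200,200)])]))"
```

```text
(no output)
```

View pics/m1.png

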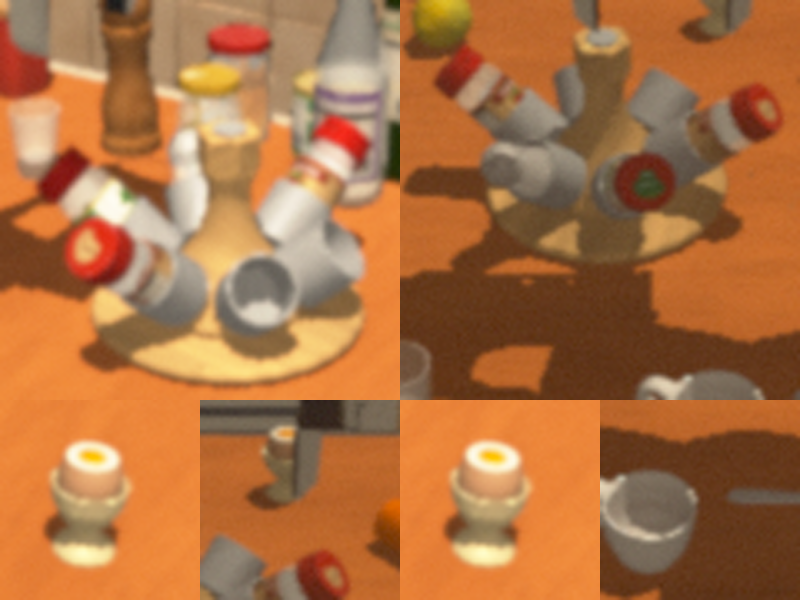

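```bash
cat >> h.py <<'E'
def cam(n,obs=None):
    c=get_calibration(n)
    if n=="wrist":
        T=np.eye(4);o=obs or get_obs();T[:3,:3]=R.from_euler('xyz',o['tcp_rot']).as_matrix();T[:3,3]=o['tool_pos']
        M=T@np.array(c['mount']);return c,M[:3,3],M[:3,:3]
    return c,np.array(c['position']),R.from_euler('xyz',c['attitude']).as_matrix()
def ray(n,uv,obs=None):
    c,p,A=cam(n,obs)
    q=cv2.undistortPoints(np.array([[uv]],float),np.array(c['mtx']),np.array(c['dist_coeffs']))[0,0]
    d=A@[q[0],q[1],1];return p,d/np.linalg.norm(d)
def onz(n,uv,z,obs=None):
    p,d=ray(n,uv,obs);return p+d*(z-p[2])/d[2]
def tri(*nv):
    A=0;b=0
    for n,uv in nv:
        p,d=ray(n,uv);P=np.eye(3)-np.outer(d,d);A=A+P;b=b+P@p
    return np.linalg.solve(A,b)
def proj(n,X,obs=None):
    c,p,A=cam(n,obs)
    return cv2.projectPoints(np.array([A.T@(np.array(X,float)-p)]),np.zeros(3),np.zeros(3),np.array(c['mtx']),np.array(c['dist_coeffs']))[0].ravel()
E
python3 - <<'E'
from h import *
np.set_printoptions(precision=1,suppress=True)
for nm,s,d,z in (("knob",(279,178.4),(250.9,170.8),157),("egg",(367.9,261.8),(285.8,149.9),69),("jara",(239.4,215),(296.5,193),111)):
    print(nm,onz("scene",s,z),onz("side",d,z),tri(("scene",s),("side",d)))
E
```

```text
knob [571.9 -98.3 157. ] [573.  -95.6 157. ] [573.3 -97.4 156.1]
egg [ 475.4 -366.3   69. ] [ 474.1 -366.5   69. ] [ 474.3 -366.4   69.3]
jara [440.5 -73.3 111. ] [451.1 -59.1 111. ] [450.3 -66.8 105.1]
```

Scene: the shaker is the grey domed piece in the well at scene (265,190) / side (218,208). The possible mix-ups are the orange jar lying at scene (284,295), which must stay put, the pepper mill at (248,160), the empty wells at (288,228) and (312,215), and the bottle at (315,165). The crop shows a clear body with a grey dome, so I choose the piece at (265,190). The egg is at scene (368,262), on the right. The knob axis is at about (573,-97) and the rack yaw is about -0.24.

Call:
arm_command(gripper=[91.8,91.8,91.8,91.8,91.8], dp=[[-0.97,0.484,0],[-0.97,0.484,0],[-0.97,0.484,0],[-0.97,0.484,0],[0,0,0]], twist=[0,0,0,0,1])

```text
time: 0.78
tool_pos: [573.8, -98.7, 226.0]
tcp_rot: [-3.141, 0.0, 1.48]
contact_force: [-0.4, -0.5, -0.5]
grip_width: 92.0
finger_force: 0.0
```

Call:
arm_command(gripper=[91.8,91.8,91.8,91.8,91.8], dp=[[0,0,0],[0,0,0],[0,0,0],[0,0,0.2],[0,0,0.4]], twist=[1,1,1,1,1])

```text
time: 1.4
tool_pos: [573.5, -97.0, 211.6]
tcp_rot: [3.141, -0.0, 1.044]
contact_force: [0.5, 0.5, -0.9]
grip_width: 91.8
finger_force: 0.0
```

Call:
arm_command(gripper=[91.8,91.8,91.8,91.8,91.8], dp=[[0,0,0],[0,0,0],[0,0,0],[0,0,0],[0,0,0]], twist=[1,1,0.8,0,0])

```text
time: 2.02
tool_pos: [573.3, -97.0, 211.6]
tcp_rot: [-3.141, 0.0, 0.804]
contact_force: [-0.9, 0.1, -0.8]
grip_width: 91.7
finger_force: 0.0
```

```bash
python3 - <<'E'
from h import *
np.set_printoptions(precision=2,suppress=True)
o=get_obs();im=capture("wrist");cv2.imwrite("pics/w1.png",cv2.cvtColor(im,cv2.COLOR_RGB2BGR))
print(o['time'],o['tool_pos'],o['tcp_rot'],o['joint_positions'],o['contact_force'])
for X in ((573,-97,157),(573,-97,140)):print(proj("wrist",X,o))
E
```

```text
2.025 [573.31 -96.96 211.57] [-3.14  0.    0.8 ] [-0.3   0.46  1.39 -0.    1.3   0.47] [-0.95  0.08 -0.77]
[254.3 213.5]
[254.46 206.43]
```

View pics/w1.png

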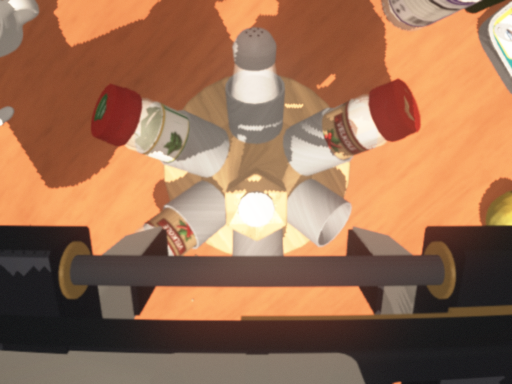

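The wrist view shows the shaker (255,60) along tool +x. The knob button at (256,210) is centred and its flats line up with the pads. I'll descend and close on it.

Call:
arm_command(gripper=[91.8,91.8,91.8,91.8,91.8], dp=[[0,0,0.8],[0,0,0.8],[0,0,0.8],[0,0,0.8],[0,0,0.38]], twist=[0,0,0,0,0])

```text
time: 2.7
tool_pos: [572.9, -96.9, 121.2]
tcp_rot: [-3.14, 0.001, 0.803]
contact_force: [0.7, -0.2, -0.7]
grip_width: 91.9
finger_force: 0.0
```

Call:
arm_command(gripper=[30,30,30,30,30], dp=[[0,0,0],[0,0,0],[0,0,0],[0,0,0],[0,0,0]], twist=[0,0,0,0,0])

```text
time: 3.32
tool_pos: [573.5, -97.0, 122.5]
tcp_rot: [3.141, -0.0, 0.803]
contact_force: [1.0, 0.3, -0.9]
grip_width: 46.5
finger_force: 0.0
```

Call:
arm_command(gripper=[30,30,30,30,30], dp=[[0,0,0],[0,0,0],[0,0,0],[0,0,0],[0,0,0]], twist=[0,-0.5,-0.5,-1,-1])

```text
time: 3.95
tool_pos: [573.7, -97.0, 122.4]
tcp_rot: [3.141, -0.0, 1.067]
contact_force: [1.8, -0.9, -2.2]
grip_width: 41.5
finger_force: 29.9
```

Call:
arm_command(gripper=[30,30,30,30,30], dp=[[0,0,0],[0,0,0],[0,0,0],[0,0,0],[0,0,0]], twist=[-1,-1,-1,-1,-1])

```text
time: 4.58
tool_pos: [575.0, -97.4, 122.4]
tcp_rot: [3.138, 0.001, 1.504]
contact_force: [7.0, -1.1, -0.3]
grip_width: 41.8
finger_force: 29.9
```

Call:
arm_command(gripper=[30,30,30,30,30], dp=[[0,0,0],[0,0,0],[0,0,0],[0,0,0],[0,0,0]], twist=[-1,-1,-1,-1,0])

```text
time: 5.2
tool_pos: [576.2, -97.3, 122.3]
tcp_rot: [3.136, 0.003, 1.851]
contact_force: [12.6, -0.1, -6.1]
grip_width: 41.8
finger_force: 30.0
```

Call:
arm_command(gripper=[30,30,30,30,30], dp=[[0,0,0],[0,0,0],[0,0,0],[0,0,0],[0,0,0]], twist=[-1,-1,-1,-1,-1])

```text
time: 5.82
tool_pos: [577.4, -96.7, 122.3]
tcp_rot: [3.135, 0.006, 2.289]
contact_force: [17.9, 4.0, -8.2]
grip_width: 42.0
finger_force: 30.0
```

Call:
arm_command(gripper=[30,30,30,30,30], dp=[[0,0,0],[0,0,0],[0,0,0],[0,0,0],[0,0,0]], twist=[-1,-1,-1,-1,-1])

```text
time: 6.45
tool_pos: [578.3, -95.5, 122.4]
tcp_rot: [3.136, 0.009, 2.726]
contact_force: [20.4, 9.3, -8.0]
grip_width: 41.5
finger_force: 30.0
```

Call:
arm_command(gripper=[30,30,30,30,30], dp=[[0,0,0],[0,0,0],[0,0,0],[0,0,0],[0,0,0]], twist=[-1,-1,0,0,0])

```text
time: 7.08
tool_pos: [578.5, -95.0, 122.4]
tcp_rot: [3.137, 0.01, 2.898]
contact_force: [19.9, 10.0, -9.8]
grip_width: 41.9
finger_force: 30.0
```

Call:
arm_command(gripper=[70,70,70,70,70], dp=[[0,0,0],[0,0,0],[0,0,0],[0,0,-0.8],[0,0,-1]], twist=[0,0,0,0,0])

```text
time: 7.7
tool_pos: [572.8, -97.2, 167.3]
tcp_rot: [-3.142, -0.002, 2.897]
contact_force: [0.5, 0.3, -0.2]
grip_width: 70.1
finger_force: 0.0
```

Call:
arm_command(gripper=[60,60,60,60,60], dp=[[0,0,-1],[0,0,-1],[0,0,0],[0,0,0],[0,0,0]], twist=[0,0,0,0,0])

```text
time: 8.32
tool_pos: [572.8, -96.9, 215.9]
tcp_rot: [3.141, -0.002, 2.897]
contact_force: [-0.5, 0.8, -0.3]
grip_width: 59.8
finger_force: 0.0
```

```bash
python3 - <<'E'
from h import *
np.set_printoptions(precision=2,suppress=True)
o=get_obs();im=capture("wrist");cv2.imwrite("pics/w2.png",cv2.cvtColor(im,cv2.COLOR_RGB2BGR))
print(o['time'],o['tool_pos'],o['tcp_rot'],o['joint_positions'],o['contact_force'])
u=np.radians(180-13.9)
for r,z in ((0,157),(86,70),(53.8+90*.766,43+90*.643)):print(proj("wrist",(573+r*np.cos(u),-97+r*np.sin(u),z),o))
E
```

```text
8.325 [572.79 -96.9  215.91] [ 3.14 -0.    2.9 ] [-0.3   0.45  1.38 -0.    1.31 -1.63] [-0.55  0.81 -0.3 ]
[258.46 210.95]
[257.95  88.46]
[257.96  36.53]
```

View pics/w2.png

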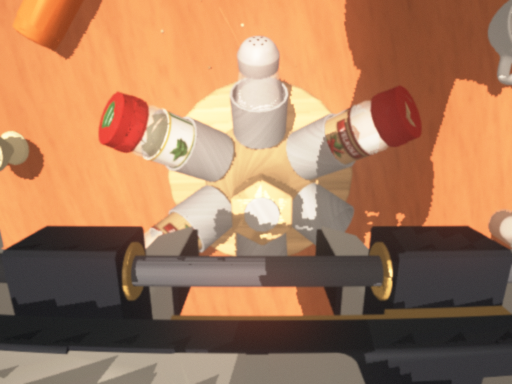

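The carousel has settled with the shaker at the front: dome at (258,45), knob at (262,210). I'll move over the cap, descend and grip it.

Call:
arm_command(gripper=[60,60,60,60,60], dp=[[0.88,0,0],[0.88,0,0],[0.88,0,0],[0.88,0,0],[0.88,0,0]], twist=[0,0,0,0,0])

```text
time: 9.0
tool_pos: [465.7, -70.1, 216.7]
tcp_rot: [3.142, -0.001, 2.897]
contact_force: [-1.3, -0.3, 0.6]
grip_width: 60.0
finger_force: 0.0
```

Call:
arm_command(gripper=[60,60,60,60,60], dp=[[0,0,0],[0,0,1],[0,0,1],[0,0,1],[0,0,1]], twist=[0,0,0,0,0])

```text
time: 9.62
tool_pos: [467.6, -70.7, 116.1]
tcp_rot: [-3.142, 0.001, 2.897]
contact_force: [0.4, -0.6, 0.2]
grip_width: 59.9
finger_force: 0.0
```

Call:
arm_command(gripper=[60,60,60,20,20], dp=[[0,0,0.88],[0,0,0.88],[0,0,0],[0,0,0],[0,0,0]], twist=[0,0,0,0,0])

```text
time: 10.25
tool_pos: [467.5, -70.6, 74.0]
tcp_rot: [-3.141, 0.002, 2.897]
contact_force: [-0.2, -0.2, -0.9]
grip_width: 44.8
finger_force: 0.0
```

Call:
arm_command(gripper=[20,20,20,20,20], dp=[[0,0,0],[0,0,0],[0,0,0],[0,0,0],[0,0,0]], twist=[0,0,0,0,0])

```text
time: 10.88
tool_pos: [466.8, -70.4, 73.5]
tcp_rot: [-3.142, 0.001, 2.897]
contact_force: [-1.1, 0.5, 6.6]
grip_width: 32.3
finger_force: 29.1
```

Call:
arm_command(gripper=[20,20,20,20,20], dp=[[0.3,0,-0.25],[0.46,0,-0.386],[0.46,0,-0.386],[0.46,0,-0.386],[0.3,0,-0.25]], twist=[0,0,0,0,0])

```text
time: 11.5
tool_pos: [417.8, -58.1, 115.5]
tcp_rot: [-3.142, 0.0, 2.897]
contact_force: [0.6, -0.2, -0.7]
grip_width: 32.5
finger_force: 29.4
```

Call:
arm_command(gripper=[20,20,20,20,20], dp=[[0,0,-1],[0,0,-1],[0,0,-1],[0,0,0],[0,0,0]], twist=[0,0,0,0,0])

```text
time: 12.12
tool_pos: [418.0, -58.2, 189.0]
tcp_rot: [3.141, -0.001, 2.897]
contact_force: [0.4, 0.1, -2.0]
grip_width: 32.3
finger_force: 29.4
```

```bash
python3 - <<'E'
from h import *
np.set_printoptions(precision=2,suppress=True)
o=get_obs();print(o['time'],o['tool_pos'],o['grip_width'],o['finger_force'],o['joint_positions'])
a=capture("scene");b=capture("side");w=capture("wrist")
G=np.array(o['tool_pos'])+[0,0,19];s=proj("scene",G).astype(int);d=proj("side",G).astype(int);print(s,d)
f=lambda i,c,h:cv2.resize(i[max(c[1]-h,0):c[1]+h,max(c[0]-h,0):c[0]+h],(300,300),interpolation=cv2.INTER_CUBIC)
m=np.vstack([np.hstack([f(a,s,60),f(b,d,60)]),np.hstack([cv2.resize(w,(400,300)),np.zeros((300,200,3),np.uint8)])])
cv2.imwrite("pics/m3.png",cv2.cvtColor(m,cv2.COLOR_RGB2BGR))
E
```

```text
12.125 [418.02 -58.2  188.98] 32.29590352617308 29.355795770838995 [-0.32  0.19  1.84  0.    1.1  -1.65]
[226 177] [310 161]
```

View pics/m3.png

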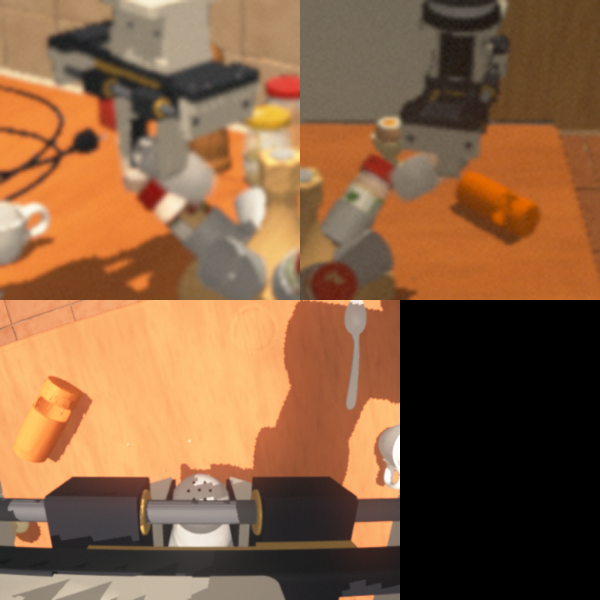

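The shaker is out and held by its cap. It still tilts about 35-40° up (scene crop (175,175), side crop (415,170)). The tool can only translate and twist, so I'll tip the shaker in the pads: rest its base on the knob top (fixed height, so no turning moment about the axis) and lower the grip.

Call:
arm_command(gripper=[20,20,20,20,20], dp=[[0,0,-1],[-0.9,0,0],[-0.9,0,0],[-0.9,0,0],[-0.9,0,0]], twist=[0,0,0,0,0])

```text
time: 12.9
tool_pos: [506.4, -80.3, 213.7]
tcp_rot: [3.141, -0.002, 2.897]
contact_force: [-0.7, -0.7, -0.4]
grip_width: 32.4
finger_force: 29.4
```

Call:
arm_command(gripper=[20,20,20,20,20], dp=[[-0.82,0,0],[0,0,0],[0,0,0.52],[0.36,0,0.4],[0.36,0,0.4]], twist=[0,0,0,0,0])

```text
time: 13.52
tool_pos: [507.8, -80.4, 181.2]
tcp_rot: [3.141, 0.001, 2.897]
contact_force: [2.1, -0.0, 1.7]
grip_width: 32.3
finger_force: 29.9
```

```bash
python3 - <<'E'
from h import *
np.set_printoptions(precision=2,suppress=True)
o=get_obs();print(o['time'],o['tool_pos'],o['grip_width'],o['contact_force'],o['moment'])
a=capture("scene");b=capture("side")
G=np.array(o['tool_pos'])+[0,0,19];s=proj("scene",G).astype(int);d=proj("side",G).astype(int);print(s,d)
f=lambda i,c,h:cv2.resize(i[max(c[1]-h,0):c[1]+h,max(c[0]-h,0):c[0]+h],(400,400),interpolation=cv2.INTER_CUBIC)
m=np.hstack([f(a,s,50),f(b,d,50)])
cv2.imwrite("pics/m4.png",cv2.cvtColor(m,cv2.COLOR_RGB2BGR))
E
```

```text
13.525 [507.82 -80.36 181.21] 32.28047211251679 [ 2.06 -0.02  1.72] [ 0.1  -0.48  0.02]
[257 168] [275 159]
```

View pics/m4.png

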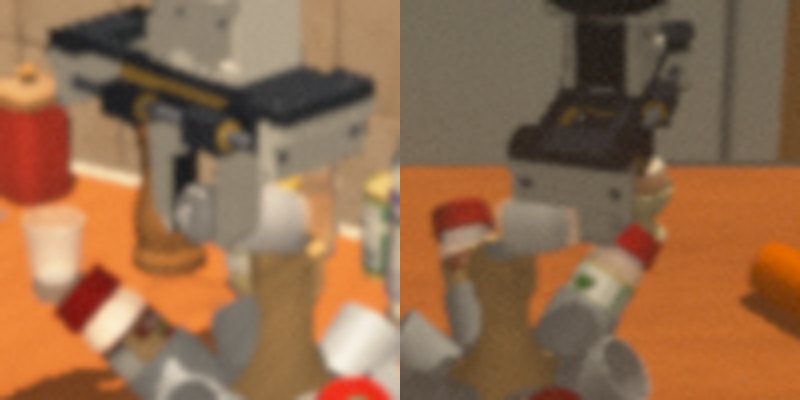

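The base rests on the knob and the shaker is pivoting in the pads, now nearly level, with only about 2 N. I'll carry on down.

Call:
arm_command(gripper=[20,20,20,20,20], dp=[[0.2,0,0.4],[0.14,0,0.4],[0.1,0,0.36],[0.04,0,0.3],[0,0,0.3]], twist=[0,0,0,0,0])

```text
time: 14.25
tool_pos: [496.0, -77.5, 136.8]
tcp_rot: [3.141, -0.002, 2.897]
contact_force: [-4.6, 2.2, 2.9]
grip_width: 32.2
finger_force: 30.4
```

Call:
arm_command(gripper=[20,20,20,20,20], dp=[[0,0,0.3],[-0.04,0,0.25],[-0.06,0,0.15],[0,0,0],[0,0,0]], twist=[0,0,0,0,0])

```text
time: 14.88
tool_pos: [499.0, -78.1, 119.8]
tcp_rot: [3.141, -0.001, 2.897]
contact_force: [-3.7, 4.3, 3.4]
grip_width: 31.9
finger_force: 31.1
```

```bash
python3 - <<'E'
from h import *
np.set_printoptions(precision=2,suppress=True)
o=get_obs();print(o['time'],o['tool_pos'],o['grip_width'],o['contact_force'],o['moment'])
a=capture("scene");b=capture("side")
G=np.array(o['tool_pos'])+[0,0,19];s=proj("scene",G).astype(int);d=proj("side",G).astype(int);print(s,d)
f=lambda i,c,h:cv2.resize(i[max(c[1]-h,0):c[1]+h,max(c[0]-h,0):c[0]+h],(400,400),interpolation=cv2.INTER_CUBIC)
m=np.hstack([f(a,s,50),f(b,d,50)])
cv2.imwrite("pics/m5.png",cv2.cvtColor(m,cv2.COLOR_RGB2BGR))
E
```

```text
14.875 [499.03 -78.11 119.83] 31.923441073962827 [-3.72  4.27  3.38] [0.7  0.24 0.22]
[255 194] [278 180]
```

View pics/m5.png

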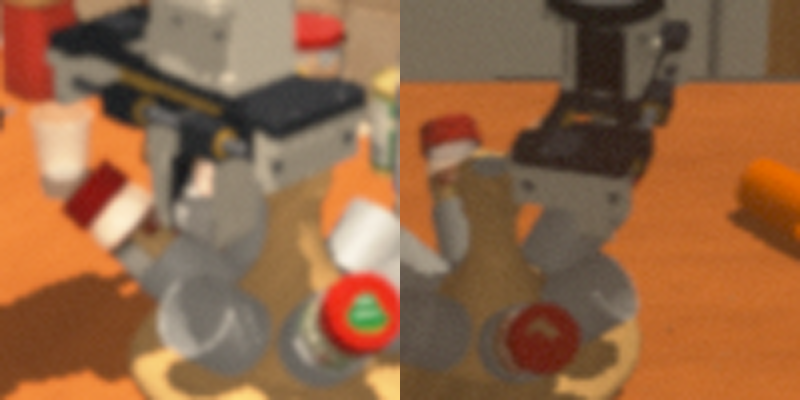

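The shaker is hidden behind the near finger in both crops; the grey shape at (550,240) is jar b's well. I'll back off diagonally from the knob and look in the clear.

Call:
arm_command(gripper=[20,20,20,20,20], dp=[[0.4,0,-0.4],[0.6,0,-0.6],[0.8,0,-0.8],[0.8,0,-0.8],[0.5,0,-0.5]], twist=[0,0,0,0,0])

```text
time: 15.6
tool_pos: [423.6, -59.9, 198.9]
tcp_rot: [-3.141, 0.002, 2.897]
contact_force: [0.5, -0.1, -0.8]
grip_width: 32.7
finger_force: 29.7
```

```bash
cat > look.py <<'E'
from h import *
import sys
np.set_printoptions(precision=2,suppress=True)
o=get_obs();print(o['time'],o['tool_pos'],o['grip_width'],o['contact_force'],o['moment'])
w=capture("wrist");a=capture("scene");b=capture("side")
G=np.array(o['tool_pos'])+[0,0,19];s=proj("scene",G).astype(int);d=proj("side",G).astype(int);print(s,d)
f=lambda i,c,h:cv2.resize(i[max(c[1]-h,0):c[1]+h,max(c[0]-h,0):c[0]+h],(400,400),interpolation=cv2.INTER_CUBIC)
m=np.vstack([np.hstack([f(a,s,45),f(b,d,45)]),np.hstack([w[130:330,128:384][:200],np.zeros((200,544,3),np.uint8)])])
n=cv2.resize(w,(266,200));m[400:,256:522]=n;m[400:600,534:800]=cv2.resize(a,(266,200))
cv2.imwrite(sys.argv[1],cv2.cvtColor(m,cv2.COLOR_RGB2BGR))
cv2.imwrite("pics/rawside.png",cv2.cvtColor(b,cv2.COLOR_RGB2BGR))
E
python3 look.py pics/m6.png
```

```text
15.6 [423.56 -59.9  198.91] 32.688988873315644 [ 0.48 -0.09 -0.84] [ 0.13 -0.05  0.02]
[228 172] [308 158]
```

View pics/m6.png

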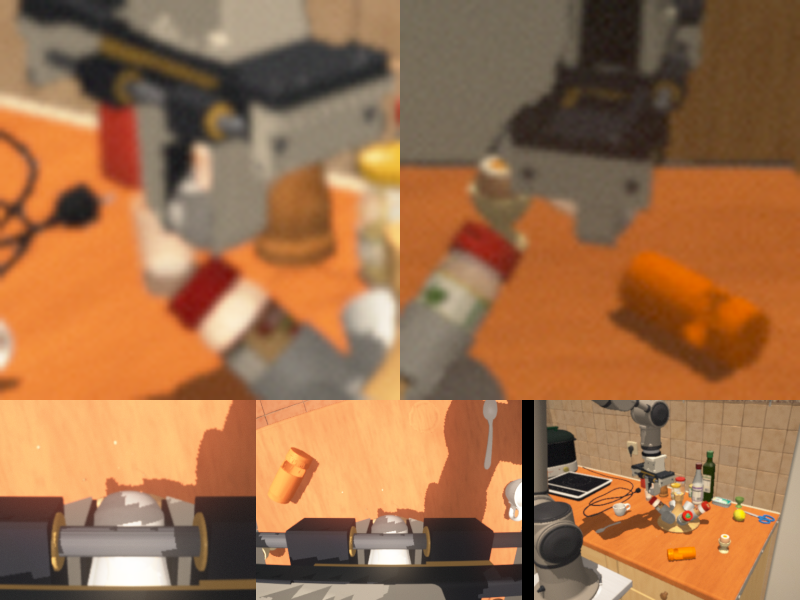

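The shaker is tipped. In the wrist crop the dome (258,220) no longer shows its holes, and the body rises back between the fingers (scene crop (200,170)). Next I'll carry it over the egg.

Call:
arm_command(gripper=[20,20,20,20,20], dp=[[-0.25,-0.5,0],[-0.455,-0.95,0],[-0.455,-0.95,0],[-0.455,-0.95,0],[-0.455,-0.95,0]], twist=[0,0,0,0,0])

```text
time: 16.38
tool_pos: [448.5, -178.5, 196.6]
tcp_rot: [3.141, -0.001, 2.897]
contact_force: [0.5, 0.7, -0.5]
grip_width: 32.1
finger_force: 29.7
```

Call:
arm_command(gripper=[20,20,20,20,20], dp=[[-0.455,-0.95,0],[-0.455,-0.95,0],[-0.455,-0.95,0],[-0.455,-0.95,0],[-0.455,-0.95,0]], twist=[0,0,0,0,0])

```text
time: 17.0
tool_pos: [474.7, -307.6, 196.3]
tcp_rot: [3.141, -0.001, 2.897]
contact_force: [0.3, -0.2, -0.8]
grip_width: 32.3
finger_force: 29.7
```

Call:
arm_command(gripper=[20,20,20,20,20], dp=[[-0.455,-0.95,0],[-0.4,-0.8,0],[-0.26,-0.6,0],[0,0,0.3],[0,0,0.5]], twist=[0,0,0,0,0])

```text
time: 17.62
tool_pos: [487.4, -368.8, 176.8]
tcp_rot: [3.141, -0.0, 2.897]
contact_force: [-0.7, 0.1, -0.2]
grip_width: 32.3
finger_force: 29.7
```

```bash
python3 - <<'E'
from h import *
np.set_printoptions(precision=1,suppress=True)
o=get_obs();print(o['time'],o['tool_pos'],o['tcp_rot'],o['joint_positions'])
# egg in scene: yolk mask
a=capture("scene");hsv=cv2.cvtColor(a,cv2.COLOR_RGB2HSV)
e=proj("scene",(474.5,-366.4,69));print("egg pred",e)
x,y=e.astype(int);sub=hsv[y-8:y+9,x-12:x+13]
m=(sub[...,0]>18)&(sub[...,0]<32)&(sub[...,1]>150)&(sub[...,2]>180)
yy,xx=np.nonzero(m);print(m.sum(),xx.mean()+x-12 if m.any() else 0,yy.mean()+y-8 if m.any() else 0)
E
```

```text
17.625 [ 487.4 -368.8  176.8] [ 3.1 -0.   2.9] [-0.8  0.5  1.3  0.   1.3 -2.1]
egg pred [367.8 262. ]
13 367.46153846153845 261.7692307692308
```

Call:
arm_command(gripper=[20,20,20,20,20], dp=[[0,0,0.7],[0,0,0.8],[0,0,0.8],[0,0,0.6],[0,0,0.2]], twist=[0,0,0,0,0])

```text
time: 18.3
tool_pos: [487.2, -368.5, 99.1]
tcp_rot: [3.141, -0.001, 2.898]
contact_force: [0.7, -0.5, -1.0]
grip_width: 32.4
finger_force: 29.7
```

```bash
python3 - <<'E'
from h import *
np.set_printoptions(precision=1,suppress=True)
o=get_obs();print(o['time'],o['tool_pos'],o['contact_force'])
w=capture("wrist");a=capture("scene");b=capture("side")
G=np.array(o['tool_pos'])+[0,0,19.];y=o['tcp_rot'][2];u=np.array([np.cos(y),np.sin(y),0]);l=np.array([-u[1],u[0],0]);k=np.array([0,0,1.])
# cap front edge row and row/width of the 43 mm belly (s=30) for a few tilts
for t in (40,0,-20,-30,-40,-50,-60):
    T=np.radians(t);d=u*np.cos(T)+k*np.sin(T);n=-u*np.sin(T)+k*np.cos(T)
    P=lambda s,r,a:proj("wrist",G+(s-73)*d+r*(np.cos(a)*n+np.sin(a)*l),o)
    A=np.linspace(0,6.28,60)
    top=min(min(P(83,17,x)[1] for x in A),P(90,0,0)[1]);c=P(30,0,0);wd=np.ptp([P(30,21.5,x)[0] for x in A])
    w2=np.ptp([P(64,16.5,x)[0] for x in A]);print(t,"top",round(top),"belly row",round(c[1]),"w",round(wd),"neck row",round(P(64,0,0)[1]),"w",round(w2))
f=lambda i,c,h,W:cv2.resize(i[c[1]-h:c[1]+h,c[0]-h:c[0]+h],(W,W),interpolation=cv2.INTER_CUBIC)
s=proj("scene",G).astype(int);d=proj("side",G).astype(int);print(s,d)
m=np.zeros((600,800,3),np.uint8);m[:400,:400]=f(a,s,40,400);m[:400,400:]=f(b,d,40,400)
m[400:,:400]=cv2.resize(w[180:330,106:406],(400,200),interpolation=cv2.INTER_CUBIC);m[400:,534:]=cv2.resize(b,(266,200))
cv2.imwrite("pics/m7.png",cv2.cvtColor(m,cv2.COLOR_RGB2BGR))
E
```

```text
18.3 [ 487.2 -368.5   99.1] [ 0.7 -0.5 -1. ]
40 top 217 belly row 292 w 76 neck row 268 w 69
0 top 225 belly row 339 w 87 neck row 277 w 71
-20 top 223 belly row 355 w 96 neck row 280 w 73
-30 top 223 belly row 360 w 101 neck row 280 w 73
-40 top 225 belly row 362 w 106 neck row 279 w 74
-50 top 222 belly row 361 w 111 neck row 278 w 75
-60 top 219 belly row 356 w 116 neck row 277 w 75
[373 238] [282 136]
```

View pics/m7.png

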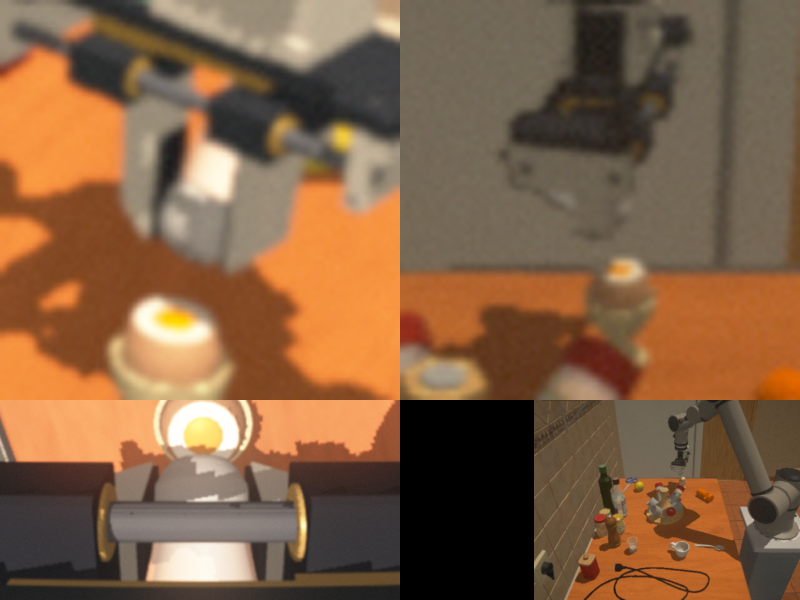

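Call:
arm_command(gripper=[20,20,20,20,20], dp=[[-0.16,0,0],[0,0,0.1],[0,0,0],[0,0,0],[0,0,0]], twist=[0,0,0,0,0])

```text
time: 19.08
tool_pos: [491.4, -370.3, 97.8]
tcp_rot: [-3.142, 0.0, 2.897]
contact_force: [0.1, 0.2, -0.9]
grip_width: 32.4
finger_force: 29.7
```

```bash
python3 - <<'E'
from h import *
np.set_printoptions(precision=1,suppress=True,linewidth=200)
o=get_obs();print(o['time'],o['tool_pos'],o['contact_force'],np.abs(o['dq']).max())
G=np.array(o['tool_pos'])+[0,0,19.];g=proj("scene",G);print(g)
a=np.mean([capture("scene").astype(float) for _ in range(3)],0)
x=int(round(g[0]))
for r in range(int(g[1])-16,int(g[1])+22): print(r,a[r,x-8:x+10:2,:].mean(2).astype(int), (a[r,x-8:x+10:2,0]-a[r,x-8:x+10:2,2]).astype(int))
E
```

```text
19.075 [ 491.4 -370.3   97.8] [ 0.1  0.2 -0.9] 0.0024915496979360002
[374.8 238.7]Traceback (most recent call last):
  File "<stdin>", line 7, in <module>
    rcount = _count_reduce_items(arr, axis, keepdims=keepdims, where=where)
    items *= arr.shape[mu.normalize_axis_index(ax, arr.ndim)]
                       ~~~~~~~~~~~~~~~~~~~~~~~^^^^^^^^^^^^^^
numpy.exceptions.AxisError: axis 2 is out of bounds for array of dimension 2
```

```bash
python3 - <<'E'
from h import *
np.set_printoptions(linewidth=200)
o=get_obs();G=np.array(o['tool_pos'])+[0,0,19.];g=proj("scene",G)
a=np.mean([capture("scene").astype(float) for _ in range(4)],0);x=int(round(g[0]))
for r in range(int(g[1])-14,int(g[1])+20):
    p=a[r,x-8:x+10:2]; print(r,p.mean(1).astype(int),(p[:,0]-p[:,2]).astype(int))
y=o['tcp_rot'][2];u=np.array([np.cos(y),np.sin(y),0]);k=np.array([0,0,1.])
for t in (-10,-20,-30,-40,-50):
  T=np.radians(t);d=u*np.cos(T)+k*np.sin(T);n=-u*np.sin(T)+k*np.cos(T)
  for s0 in (73,66): print(t,s0,"neck",proj("scene",G+(64-s0)*d+16.5*n).round(1),"tip",proj("scene",G+(90-s0)*d).round(1),"low rim",proj("scene",G+(83-s0)*d-17*n).round(1))
E
```

```text
224 [114  70  79 154 122  51  43  43  43] [ 27  15  74 141  82   8  -2  -1   0]
225 [ 83  44  80 163 143  77  48  45  43] [ 18   8  78 125  76  22   1   0  -1]
226 [ 57  33  84 172 180 134  76  50  44] [ 10   4  81 114  79  47  15   2   0]
227 [ 50  31  93 181 211 197 136  80  49] [  9   6  81 105  69  65  37  13   1]
228 [ 48  32 100 189 222 228 202 138  71] [ 8  4 76 96 59 50 55 32 11]
229 [ 45  34 111 198 227 237 234 193 105] [ 7  4 69 86 53 37 39 52 22]
230 [ 43  37 122 206 230 240 241 213 130] [ 6  7 65 76 49 32 29 53 32]
231 [ 40  42 135 212 234 241 243 207 138] [ 6  9 63 69 42 31 27 57 34]
232 [ 36  50 149 218 236 242 241 185 137] [ 4 11 63 63 39 30 30 57 33]
233 [ 37  68 157 220 237 243 240 163 136] [ 3 14 58 59 36 28 32 48 31]
234 [ 44  96 168 212 235 244 239 153 136] [ 3 18 45 60 38 26 32 42 32]
235 [ 54 126 189 201 231 240 239 151 137] [ 8 24 38 50 39 31 32 41 33]
236 [ 67 134 190 201 228 227 234 149 136] [10 25 37 40 34 46 36 40 33]
237 [ 78 124 157 171 209 192 216 141 137] [14 23 28 33 37 52 49 37 32]
238 [ 95 124 133 138 166 152 170 130 136] [18 23 24 25 31 32 45 32 33]
[... 1273 characters left out ...]
78  80  79] [69 74 84 91 93 93 96 95 96]
-10 73 neck [377.3 230. ] tip [369.7 243. ] low rim [371.9 247.8]
-10 66 neck [375.3 231.7] tip [367.7 244.7] low rim [369.9 249.6]
-20 73 neck [376.4 230.2] tip [369.8 244.1] low rim [372.9 247.6]
-20 66 neck [374.4 232.4] tip [367.8 246.3] low rim [370.8 249.8]
-30 73 neck [375.5 230.7] tip [370.1 245. ] low rim [373.8 247.1]
-30 66 neck [373.6 233.3] tip [368.2 247.6] low rim [371.9 249.7]
-40 73 neck [374.5 231.4] tip [370.5 245.7] low rim [374.8 246.4]
-40 66 neck [372.8 234.3] tip [368.7 248.6] low rim [373.1 249.2]
-50 73 neck [373.6 232.4] tip [371.  246.2] low rim [375.8 245.4]
-50 66 neck [372.  235.5] tip [369.5 249.3] low rim [374.3 248.5]
```

```bash
python3 -c "
from plant import *
print(get_obs()['time'],close_job())"
```

```text
the job is handed in; nothing more can be done
19.425 None
```

I handed the job in at 19.4 s with the shaker held still over the egg, its top tipped roughly 40–50° below level and an estimated 25–30 mm above it; the rack was turned two clicks to put the shaker at the front, though I made no dedicated check of the rack or the jars after the tipping.

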